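# Close the clamshell drill jig, pin it and hold it shut

## Robot

A 7-joint arm with a two-finger parallel gripper is mounted at the origin on the work surface. World frame = base frame: x ahead of the robot, y to its left, z up, the work surface at z = 0. Lengths are in m, angles in rad, forces in N, time in s.
With the tool pointing down it reaches from about 0.4 to 0.85 m from the base axis. Payload 4.5 kg.
Tool frame: the origin (TCP) lies midway between the tips of the shut fingers; the grasp point (between the pads) lies 19 mm behind it; z points along the fingers, y is the line along which they close (so a half turn about z gives the same grasp; the last joint's range is limited). The gripper opens to 85 mm and grips with 20 to 120 N. Pads are 22 mm wide; open, the fingers measure 114 mm over their backs; the gripper's body (76 mm by 85 mm) begins 54 mm behind the grasp point. The pads swing forward as they close: fully open they stand 13 mm farther back than shut.
Start: joints at [1.353, 0.689, -0.195, 1.565, 0.157, 0.902, -0.215], TCP at [0.156, -0.605, 0.231] pointing down, gripper open.
Joint ranges: [-3.01, 3.01], [-0.46, 2.08], [-1.47, 1.51], [0.13, 2.56], [-1, 4.14], [0.04, 2.09], [-2.66, 2.66]. Speed limits (rad/s): [2.57, 2.57, 3.14, 3.14, 3.14, 3.14, 3.14].

## Interface

Orientations are given as [roll, pitch, yaw] about the fixed x, y, z axes, in that order (R = Rz(yaw) Ry(pitch) Rx(roll)).
In Python, from cell import * gives the robot as it stands.
- The arm moves only by the tool arm_command, never from a script. Its argument "deltas" is a list of rows, each a list of 3 entries, a list of its own where there are three numbers: the turn, a rotation vector about the tool's x, y, z in degrees, then the shift along the tool's x, y, z in mm, then the opening in per cent of the stroke, from 0 (shut) to 100 (fully open). In form: [[[rx, ry, rz], [dx, dy, dz], jaw], ...]. A call has 1 to 5 rows; each row shifts and turns the commanded pose from where the row before left it, along the tool's axes as they then stand; what a row does not reach is not made up. A row lasts 1/12 s, in which the tool goes at most 41.7 mm and 7.16 degrees, less where a joint would pass 70% of its speed; a pose out of reach is approached as far as the arm can. A call with a gripper value outside its range is refused whole. The fingers move at their own pace and stop on an object; "newtons" is the grip in N (left out, the last holds). Time passes only in rows, so rows that do not move let the fingers close. It gives the time, the measured TCP pose, the force, the opening and the grip force at its end, in the units of the state.
- read_state(): the state, without advancing time (a new reading comes with each control period).
- grab_frame(name): name is "scene" or "top" or "wrist"; returns a dict with "img" (420x560x3 uint8, red, green, blue), "depth" (420x560 float32, m along the optical axis (not along the pixel's ray), 0 where there is no reading), "fovy" (degrees; the focal length in pixels is half the picture's height over the tangent of half this angle, whatever the lens; pixels are square), "cx", "cy" (the principal point, pixels), "R" (3x3) and "t" (3): a world point X has camera coordinates R X + t. Camera axes: x right, y down, z forward; pixel columns grow to the right and rows downward; lengths in m; the calibration is good to about 2 mm. The wrist camera is an equidistant fisheye: a pixel r from the principal point sees the ray r / f radians off the axis. A picture is of the moment at which its call begins.
- job_done(): hands the job in; it is judged then, once.
Trained networks look in the newest picture that a camera, given by its name, has taken for a name from the list of things; names that differ only in an ending like _2 or _b are one class to them, and where a whole thing is asked for, a point or a joint stands for the part that bears it (a point fixed in the world has none). Each returns a list of dicts, best first, with "score" (0 to 1); they miss things now and then, are a little off and sometimes report something else, mostly with a low value. They report only what shows in the picture. A call takes as long as a camera call. They do not tell look-alikes from the thing itself.
- trace(camera, label): "pixels" (420x560 bool, what is visible of it) and "xy" ([column, row] in pixels, amid what is visible of it).
The state is a dict: "time": time; "joints": joint angles; "joint_vel": joint speeds; "joint_torque": joint torques, N m; "position": TCP position; "ee_rot": TCP orientation; "contact_force": force on the tool from outside, world axes, zero at the start; "torque": the same for the moment, N m; "gripper_width": finger opening in m; "finger_force": force on a finger pad.
Only numpy, scipy, OpenCV 4.12 (cv2) and the standard library are available. Lean on these libraries where they do the work, as an engineer would, in place of code of your own. Each camera call takes 0.05 s, during which the arm holds its last target. There are 200 camera calls.

## Task

Swing the open leaf of the drill jig down onto the blank plate, take the locking pin with the flat paddle grip out of the pin rack and push it down through the hole in the leaf into the hole in the base. The jig is sprung, so press the pin fully home, its collar holding the leaf completely shut on the base, and finish like that: still pressing the pin down, without letting go. The plate stays in its nest, and everything else on the bench, the other two pins included, stays where it is.

Things in the scene. Friction and masses are not known exactly. Their poses are not given: they have to be found in the camera images.
- leaf (a joint): Hinge angle of the jig's leaf, rad: 0 = fully shut (level), 1.57 = upright, at most 1.95. Stiff damped hinge: it stays where left while steeper than about 1.25 and sinks shut slowly by itself below about 1.0. Lowered, it rests ajar at about 0.065 (its hole 11 mm up) on the sprung plate; 7 to 11 N down at the hole closes it to 0; released, it springs back.
- jig: Drill jig, fixed to the bench; origin at the centre of its underside. Dark steel base 150 mm (x) by 210 mm (y) by 44 mm high, with two hinge cheeks 62 mm high on its +y side. The hinge axis runs along x, 85 mm toward +y and 51 mm up; the shut leaf covers the base from there toward -y.
- jig_hinge (a point): Middle of the hinge axis, axes of the jig, z up. The leaf is an aluminium plate 110 mm wide (x), 190 mm from hinge axis to free edge, 10 mm thick, mid-thickness on the axis. At angle q its points d from the axis are at y = -d cos q, z = d sin q in this frame. Open, its outer (top) face looks to +y: push that face near the free edge toward -y and down to close it.
- leaf_edge (a point): Middle of the leaf's free edge, at mid-thickness, 190 mm from the hinge axis.
- leaf_hole (a point): Centre of the mouth, on the leaf's outer (top) face, of the pin hole in the leaf: 13.5 mm diameter, through the 10 mm thickness, 165 mm from the hinge axis, midway across. The two larger 16 mm holes halfway along the leaf are drill bushes, not for the pin. With the leaf shut the mouth is 56 mm above the bench.
- jig_hole (a point): Centre of the mouth of the pin hole in the jig's base, 12.5 mm diameter, right through the 44 mm high block; the mouth is 44 mm above the bench, straight under the leaf's hole when the leaf is shut. Axes of the jig, z up.
- jig_nest (a point): Centre of the nest in the jig where the plate lies on a sprung platen (5 mm of travel used, pushes up with 12 to 21 N).
- plate_center (a point): Centre of the loose steel blank plate, 90 x 90 x 5 mm, lying between low lips in the nest; the leaf clamps it.
- pin_grip (a point): Centre of the flat paddle grip of the locking pin, which stands upright in one of the rack's three holes: paddle 26 mm wide (pin's x), 12 mm thick (pin's y), 46 mm high, z up along the pin. Below it a collar of 22 mm diameter whose underside, 28 mm below this point, rests on the rack's top (later on the leaf); then a shank of 10 mm diameter, 50 mm long, tip chamfered.
- pin_tip (a point): Tip of the locking pin's shank, 78 mm below the grip's centre on the pin's axis.
- pin: The locking pin itself; origin at the tip of its shank, z up along it.
- rack: Plywood rack, 50 x 200 x 55 mm high, origin at the centre of its underside, long side along its y; three through holes of 12 mm, 65 mm apart along y, one pin in each. Fixed.
- drift: Bystander pin in the rack with a plain round 12 mm grip, 105 mm tall in all; origin at its tip.
- plunger: Bystander pin in the rack with a 26 mm ball on top, 95 mm tall in all; origin at its tip.
- gland: Bystander: grey plastic cable gland, 36 mm wide, 34 mm high, standing beyond the jig; origin under it.
- locknut: Bystander: grey plastic ring nut, 44 mm wide, 8 mm high, beyond the jig; origin under it.
- screwdriver: Bystander: screwdriver lying beyond the rack; origin under it.
- tape: Bystander: roll of black tape, 90 mm across, 19 mm high, lying on the robot's side of the rack; origin under it.
- terminal: Bystander: white terminal block 30 x 50 x 22 mm at the far side; origin under it.
- stepdrill: Bystander: step drill standing on its wide end, 32 mm wide, 50 mm high, at the far side; origin under it.
Things that resemble listed ones, but are neither listed nor needed, are in the scene too. Leave any pink look-alike of the pin alone.

How it is judged:
On the way, in this order (a step that is already met when the one before it is completed fails the run):
1. the leaf is lowered onto the plate (value of joint leaf below 0.12 rad), for 0.2 s.
2. the locking pin has entered the base through the leaf's hole (horizontal distance between pin_tip and jig_hole below 0.004 m and z of pin_tip in the frame of jig_hole below -0.008 m and horizontal distance between pin_tip and leaf_hole below 0.006 m and value of joint leaf below 0.15 rad), for 0.1 s.
At the end, for the whole second after the job is handed in: For the last second: leaf shut (within 0.025 rad), locking pin upright (0.12 rad) through the leaf, tip centred within 4 mm and at least 32 mm deep in the base's hole, robot on the pin and pin on the leaf with over 3 N each, plate within 6 mm of the nest's centre (value of joint leaf below 0.025 rad and horizontal distance between pin_tip and jig_hole below 0.004 m and z of pin_tip in the frame of jig_hole below -0.032 m and angle between pin's own z axis and vertical below 0.12 rad and contact force between pin and leaf above 3 N and contact force between any of the fingers, the arm and pin above 3 N and horizontal distance between plate_center and jig_nest below 0.006 m); the arm keeps its last pose, push and grip.
It fails at once if one of the other two pins is moved more than 30 mm (distance of any of drift, plunger from where it was at the start of the episode above 0.03 m).
It fails at once if another loose thing on the bench is moved more than 30 mm (distance of any of gland, locknut, screwdriver, tape, terminal, stepdrill from where it was at the start of the episode above 0.03 m).
It also fails if it takes over 58 s, if anything falls off the work surface, if the arm or the gripper's body presses on something with over 40 N, if the wrist force passes 120 N, or if a joint passes its speed limit or range.

## Working session

There is one attempt and no reset: what is moved stays moved. The work goes in short steps, Python scripts to look and compute and a tool call to move; the robot and the scene stay as the last step left them, time stands still between calls to the robot, and variables do not carry over. Pictures are saved under pics/ and viewed, at most 10 in all, crops included, and the job is handed in when it is done.

Besides the shell and the picture viewer there is one more tool, called after "Emit:" as a command line: name --argument value ..., lists and objects as JSON in quotes. arm_command: Moves the arm, as the interface text tells. Its arguments: {"type":"object","properties":{"deltas":{"type":"array"},"newtons":{"type":"number"}},"required":["deltas"]}

```bash
ls; mkdir -p pics
cat > h.py <<'E'
from cell import *
import numpy as np, cv2
from scipy.spatial.transform import Rotation as Ro
def cloud(f):
    H,W=f["depth"].shape; F=H/2/np.tan(np.radians(f["fovy"])/2)
    v,u=np.mgrid[:H,:W]; z=f["depth"]
    P=np.stack([(u-f["cx"])/F*z,(v-f["cy"])/F*z,z],-1)
    return (P-f["t"])@f["R"], z>0
E
python3 - <<'E'
from h import *
for c in ("scene","top"):
    f=grab_frame(c); cv2.imwrite(f"pics/{c}.png",cv2.cvtColor(f["img"],cv2.COLOR_RGB2BGR))
    P,ok=cloud(f)
    print(c,f["fovy"],(-f["R"].T@f["t"]).round(2))
    for n in ("jig","leaf","pin","rack","drift","plunger","plate_center","tape","screwdriver"):
        for d in trace(c,n)[:3]:
            m=d["pixels"]&ok
            if m.sum()<5: continue
            q=P[m]; print(n,round(d["score"],2),np.round(d["xy"]),m.sum(),np.median(q,0).round(3),np.percentile(q,3,axis=0).round(3),np.percentile(q,97,axis=0).round(3))
print(read_state())
E
```

```text
pics
scene 47.5637077869511 [ 1.3  -0.62  0.81]
jig 0.62 [354. 167.] 4633 [0.608 0.205 0.042] [0.524 0.041 0.003] [0.662 0.228 0.232]
jig 0.54 [364. 131.] 2094 [0.594 0.212 0.151] [0.534 0.201 0.047] [0.642 0.228 0.236]
jig 0.48 [155. 251.] 213 [ 0.565 -0.386  0.081] [ 0.547 -0.395  0.051] [ 0.573 -0.372  0.097]
leaf 0.88 [363. 130.] 2090 [0.594 0.212 0.151] [0.534 0.201 0.047] [0.642 0.228 0.236]
pin 0.65 [189. 207.] 253 [ 0.489 -0.255  0.073] [ 0.402 -0.266 -0.002] [ 0.495 -0.233  0.099]
pin 0.63 [180. 235.] 227 [ 0.565 -0.322  0.082] [ 0.546 -0.328  0.052] [ 0.573 -0.312  0.104]
rack 0.84 [182. 254.] 2603 [ 0.581 -0.331  0.045] [ 0.537 -0.418  0.001] [ 0.587 -0.225  0.054]
rack 0.17 [182. 236.] 181 [ 0.565 -0.323  0.082] [ 0.551 -0.327  0.053] [ 0.573 -0.315  0.104]
drift 0.75 [355. 252.] 153 [ 0.805 -0.004  0.015] [ 0.794 -0.014 -0.001] [0.814 0.007 0.04 ]
drift 0.71 [326. 273.] 366 [ 0.805 -0.104  0.018] [ 0.776 -0.125 -0.003] [ 0.818 -0.076  0.022]
drift 0.49 [207. 220.] 149 [ 0.56  -0.256  0.07 ] [ 0.54  -0.263  0.051] [ 0.567 -0.241  0.107]
plunger 0.49 [153. 249.] 201 [ 0.56
[... 1558 characters left out ...]
6417,  0.68910242, -0.19460157,  1.56529813,  0.15732215,
        0.90249126, -0.21507888]), 'joint_vel': array([ 2.13495032e-03, -1.45815242e-03, -1.22077650e-03,  9.27164599e-04,
       -1.89756971e-05, -1.87444583e-04, -5.26989295e-04]), 'joint_torque': array([ 4.55494637e-04, -5.39560819e+01, -1.26678944e+00, -1.58889091e+01,
        1.00601584e-02,  1.23298450e-03,  2.49489901e-06]), 'position': array([ 0.15576459, -0.60530786,  0.23131575]), 'ee_rot': array([3.14150530e+00, 2.22879947e-06, 2.51890354e-01]), 'contact_force': array([-0.18597944,  0.41656607, -0.45148999]), 'torque': array([-0.04949213,  0.02308528, -0.02448637]), 'finger_force': 0.0, 'gripper_width': 0.08505272297417449}
```

View pics/scene.png

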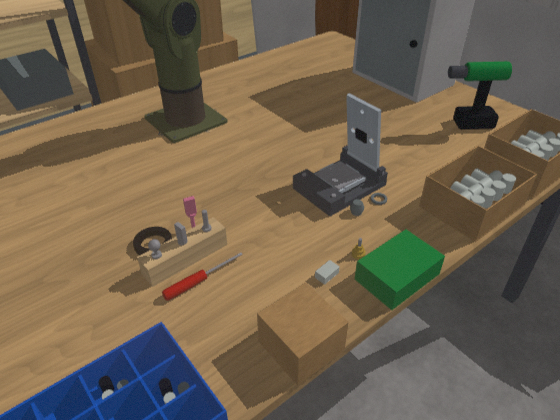

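View pics/top.png

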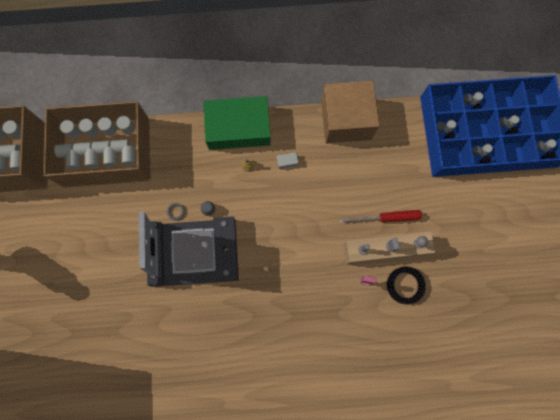

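The scene view shows the leaf upright at (363,130), the rack with the paddle pin in the middle at (181,235), and the pink look-alike behind it at (189,207). In the top view the rack pins are at (364,248), (393,245) and (421,242), and the jig at (190,250). Next I'll fit the poses.

Run:
```python
from h import *
def rect(q,n):
    r=cv2.minAreaRect((q[:,:2]*1000).astype(np.float32)); print(n,np.round(r[0],1),np.round(r[1],1),round(r[2],2),len(q))
for c in ("top","scene"):
    f=grab_frame(c); P,ok=cloud(f); X,Y,Z=P[...,0],P[...,1],P[...,2]
    print(c)
    for n in ("rack","jig","plate_center","leaf"):
        d=trace(c,n)
        if not d: continue
        m=d[0]["pixels"]&ok; q=P[m]
        if n=="rack": q=q[abs(q[:,2]-.055)<.004]
        if n=="jig": q=q[abs(q[:,2]-.044)<.004]
        if n=="leaf":
            q=q[q[:,2]>.07]; cc=q.mean(0); u,s,v=np.linalg.svd(q-cc,full_matrices=False)
            print("leaf c",cc.round(4),"normal",v[2].round(3),"zmax",np.percentile(q[:,2],99).round(4),"ymin/max",np.percentile(q[:,1],[1,99]).round(4)); continue
        rect(q,n)
    m=ok&(Z>.062)&(Z<.12)&(X>.52)&(X<.6)&(Y<-.2)&(Y>-.42)
    k,lab,st,cen=cv2.connectedComponentsWithStats(m.astype(np.uint8))
    for i in range(1,k):
        q=P[lab==i]
        if len(q)>10: rect(q,f"pin{cen[i].round()} zmax {q[:,2].max():.3f}"); q=q[q[:,2]>q[:,2].max()-.006]; rect(q,"  top")
f=grab_frame("top");cv2.imwrite("pics/c.png",cv2.cvtColor(cv2.hconcat([cv2.resize(f["img"][225:275,340:440],None,fx=5,fy=5,interpolation=2)]),cv2.COLOR_RGB2BGR))
f=grab_frame("scene");cv2.imwrite("pics/c2.png",cv2.cvtColor(cv2.resize(f["img"][190:280,130:230],None,fx=5,fy=5,interpolation=2),cv2.COLOR_RGB2BGR))
a=cv2.imread("pics/c.png");b=cv2.imread("pics/c2.png");cv2.imwrite("pics/cc.png",cv2.resize(np.vstack([a,b]),(400,560)))
```

```text
top
rack [ 554.3 -317.6] [ 50.4 201.1] 1.8 1350
jig [581.7 147.8] [209.3 149.5] 89.73 1688
plate_center [581.6 144.8] [94.3 96.3] 0.49 1557
leaf c [0.5789 0.2099 0.1902] normal [-0.015 -0.994 -0.106] zmax 0.2411 ymin/max [0.2012 0.2256]
pin[422. 241.] zmax 0.101 [ 556.4 -381.5] [24.4 23.9] 49.65 107
  top [ 556.9 -381. ] [19.2 20.1] 25.62 57
pin[393. 244.] zmax 0.108 [ 554.1 -316.9] [25.7 12.2] 7.54 120
  top [ 553.6 -317. ] [24.2 12.2] 9.03 51
pin[365. 247.] zmax 0.113 [ 551.8 -251.3] [10.6 11.2] 75.68 47
  top [ 552.3 -252.2] [9.  9.5] 77.89 20
scene
rack [ 559.4 -318.7] [ 53.1 201.1] 1.52 937
jig [588.4 143.6] [207.5 151. ] 89.25 777
plate_center [581.9 154.8] [122.5 106.6] 89.18 717
leaf c [0.593  0.2114 0.1615] normal [ 0.009 -0.991 -0.132] zmax 0.2375 ymin/max [0.1992 0.2265]
pin[205. 219.] zmax 0.109 [ 557.7 -254.5] [11.9 13.9] 62.32 92
  top [ 557.4 -253.6] [ 8.5 11.7] 41.34 20
pin[180. 232.] zmax 0.106 [ 558.9 -319.2] [28.6 13.9] 7.42 179
  top [ 558.8 -318.6] [28.6 12.7] 7.42 54
pin[154. 246.] zmax 0.098 [ 564.2 -385.4] [24.  18.8] 67.38 130
  top [ 562.7 -384.3] [17.8 15.9] 71.93 49
```

View pics/cc.png

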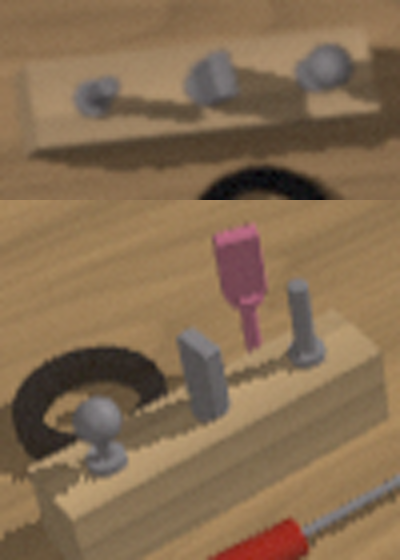

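Emit:
arm_command --deltas '[[[0, 0, 7], [0, 0, 0], 0], [[0, 0, 0], [27, -17, -11], 0], [[0, 0, 0], [27, -17, -11], 0], [[0, 0, 0], [27, -17, -11], 0], [[0, 0, 0], [27, -17, -11], 0]]' --newtons 60

```text
time: 2.02
position: [0.255, -0.5229, 0.2757]
ee_rot: [-3.142, -0.0, 0.129]
contact_force: [1.0, -0.7, 0.6]
gripper_width: 0.0254
finger_force: 0.0
```

Emit:
arm_command --deltas '[[[0, 0, 0], [27, -17, -11], 0], [[0, 0, 0], [27, -17, -11], 0], [[0, 0, 0], [27, -17, -11], 0], [[0, 0, 0], [27, -17, -11], 0], [[0, 0, 0], [27, -17, -11], 0]]'

```text
time: 2.43
position: [0.378, -0.421, 0.331]
ee_rot: [3.141, -0.0, 0.13]
contact_force: [-0.7, -0.7, -0.3]
gripper_width: 0.0003
finger_force: 0.0
```

```bash
python3 -c "
from cell import *
s=read_state();print({k:s[k].round(3) if hasattr(s[k],'round') else s[k] for k in ('time','joints','position','ee_rot','gripper_width')})"
```

```text
{'time': 2.4333, 'joints': array([ 0.858,  0.499, -0.164,  1.611,  0.091,  1.039, -0.774]), 'position': array([ 0.378, -0.421,  0.331]), 'ee_rot': array([ 3.141, -0.   ,  0.13 ]), 'gripper_width': 0.00034941239103825647}
```

Emit:
arm_command --deltas '[[[0, 0, 0], [14.7, -33.8, 0], 0], [[0, 0, 0], [14.7, -33.8, 0], 0], [[0, 0, 0], [14.7, -33.8, 0], 0], [[0, 0, 0], [14.7, -33.8, 0], 0], [[0, 0, 0], [14.7, -33.8, 0], 0]]'

```text
time: 2.85
position: [0.4282, -0.2434, 0.3305]
ee_rot: [3.141, -0.0, 0.129]
contact_force: [0.9, 0.1, 0.4]
gripper_width: -0.0003
finger_force: 0.0
```

Emit:
arm_command --deltas '[[[0, 0, 0], [14.7, -33.8, 0], 0], [[0, 0, 0], [14.7, -33.8, 0], 0], [[0, 0, 0], [14.7, -33.8, 0], 0], [[0, 0, 0], [14.7, -33.8, 0], 0], [[0, 0, 0], [14.7, -33.8, 0], 0]]'

```text
time: 3.27
position: [0.4792, -0.0663, 0.3306]
ee_rot: [3.141, -0.001, 0.13]
contact_force: [0.6, -0.9, -0.5]
gripper_width: -0.0002
finger_force: 0.0
```

Emit:
arm_command --deltas '[[[0, 0, 0], [14.7, -33.8, 0], 0], [[0, 0, 0], [14.7, -33.8, 0], 0], [[0, 0, 0], [14.7, -33.8, 0], 0], [[0, 0, 0], [14.7, -33.8, 0], 0], [[0, 0, 0], [14.7, -33.8, 0], 0]]'

```text
time: 3.68
position: [0.5302, 0.1109, 0.3305]
ee_rot: [3.141, -0.0, 0.13]
contact_force: [2.0, -0.7, 0.1]
gripper_width: 0.0005
finger_force: 0.0
```

Emit:
arm_command --deltas '[[[0, 0, 0], [14.7, -33.8, 0], 0], [[0, 0, 0], [14.7, -33.8, 0], 0], [[0, 0, 0], [14.7, -33.8, 0], 0], [[0, 0, 0], [14.7, -33.8, 0], 0], [[0, 0, 0], [14.7, -33.8, 0], 0]]'

```text
time: 4.1
position: [0.5812, 0.2879, 0.3303]
ee_rot: [3.141, -0.0, 0.13]
contact_force: [-0.4, 0.6, -0.2]
gripper_width: 0.0
finger_force: 0.0
```

Emit:
arm_command --deltas '[[[0, 0, 0], [0, 0, 34], 0], [[0, 0, 0], [0, 0, 34], 0], [[0, 0, 0], [0, 0, 34], 0], [[0, 0, 0], [0, 0, 33], 0], [[0, 0, 0], [-2, 15, 0], 0]]'

```text
time: 4.52
position: [0.5759, 0.2725, 0.1884]
ee_rot: [3.14, 0.012, 0.135]
contact_force: [-0.6, 0.6, -0.9]
gripper_width: -0.0001
finger_force: 0.0
```

Emit:
arm_command --deltas '[[[0, 0, 0], [-1.6, 12, 0], 0], [[0, 0, 0], [-1.6, 12, 0], 0], [[0, 0, 0], [-1.6, 12, 0], 0], [[0, 0, 0], [-1.6, 12, 0], 0], [[0, 0, 0], [-1.6, 12, 0], 0]]'

```text
time: 4.93
position: [0.582, 0.2102, 0.1972]
ee_rot: [-3.139, -0.004, 0.129]
contact_force: [0.4, 3.0, -1.7]
gripper_width: 0.0002
finger_force: 1.1
```

Emit:
arm_command --deltas '[[[0, 0, 0], [-1.1, 8.2, 3], 0], [[0, 0, 0], [-1.1, 8.2, 3], 0], [[0, 0, 0], [-1.1, 8.2, 3], 0], [[0, 0, 0], [-1.1, 8.2, 3], 0], [[0, 0, 0], [-1.1, 8.2, 4], 0]]'

```text
time: 5.35
position: [0.5808, 0.1687, 0.1789]
ee_rot: [-3.141, -0.0, 0.13]
contact_force: [0.2, 1.8, -0.1]
gripper_width: 0.0001
finger_force: 0.7
```

Emit:
arm_command --deltas '[[[0, 0, 0], [-1.1, 8.5, 7], 0], [[0, 0, 0], [-1.1, 8.5, 8], 0], [[0, 0, 0], [-1.1, 8.5, 8], 0], [[0, 0, 0], [-1.1, 8.5, 9], 0], [[0, 0, 0], [-1.1, 8.5, 9], 0]]'

```text
time: 5.77
position: [0.5804, 0.1252, 0.137]
ee_rot: [3.141, 0.001, 0.13]
contact_force: [0.1, 1.4, 0.1]
gripper_width: 0.0006
finger_force: 0.6
```

Run:
```python
from h import *
f=grab_frame("scene");cv2.imwrite("pics/p1.png",cv2.cvtColor(f["img"][60:300,150:470],cv2.COLOR_RGB2BGR))
```

```text
(no output)
```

View pics/p1.png

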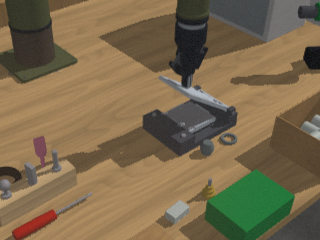

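Emit:
arm_command --deltas '[[[0, 0, 0], [0, 0, -40], 0], [[0, 0, 0], [0, 0, -40], 0], [[0, 0, 0], [0, 0, -40], 0], [[0, 0, 0], [-6.8, 36.3, -20], 0], [[0, 0, 0], [-6.8, 36.3, -20], 0]]'

```text
time: 6.23
position: [0.5769, 0.0552, 0.2997]
ee_rot: [-3.14, -0.002, 0.136]
contact_force: [1.5, -1.7, -0.2]
gripper_width: -0.0002
finger_force: 0.0
```

Emit:
arm_command --deltas '[[[0, 0, 0], [-6.8, 36.3, 0], 50], [[0, 0, 0], [-6.8, 36.3, 0], 50], [[0, 0, 0], [-6.8, 36.3, 0], 50], [[0, 0, 0], [-6.8, 36.3, 0], 50], [[0, 0, 0], [-6.8, 36.3, 0], 50]]'

```text
time: 6.65
position: [0.5654, -0.1333, 0.2973]
ee_rot: [3.142, 0.002, 0.13]
contact_force: [0.8, -0.2, 0.4]
gripper_width: 0.0429
finger_force: 0.0
```

Emit:
arm_command --deltas '[[[0, 0, 0], [-6.8, 36.3, 0], 50], [[0, 0, 0], [-6.8, 36.3, 0], 50], [[0, 0, 0], [-6.8, 36.3, 15], 50], [[0, 0, 0], [-6.8, 36.3, 35], 50], [[0, 0, 0], [-6.8, 36.3, 35], 50]]'

```text
time: 7.07
position: [0.5565, -0.3049, 0.225]
ee_rot: [3.14, -0.001, 0.128]
contact_force: [0.2, -1.1, -0.3]
gripper_width: 0.0427
finger_force: 0.0
```

Emit:
arm_command --deltas '[[[0, 0, 0], [0, 0, 20], 50], [[0, 0, 0], [0, 0, 0], 50]]'

```text
time: 7.23
position: [0.5521, -0.304, 0.2]
ee_rot: [-3.137, 0.01, 0.125]
contact_force: [0.0, 0.7, -0.9]
gripper_width: 0.0425
finger_force: 0.0
```

```bash
cat >> h.py <<'E'
def wcloud(f):
    H,W=f["depth"].shape; F=H/2/np.tan(np.radians(f["fovy"])/2)
    v,u=np.mgrid[:H,:W].astype(float); x=u-f["cx"]; y=v-f["cy"]; r=np.hypot(x,y)+1e-9; th=r/F
    z=f["depth"]; s=np.tan(th)/r*z
    return (np.stack([x*s,y*s,z],-1)-f["t"])@f["R"], (z>0)&(th<1.45)
def rect(q,n):
    r=cv2.minAreaRect((q[:,:2]*1000).astype(np.float32)); print(n,np.round(r[0],1),np.round(r[1],1),round(r[2],2),len(q),"med",np.median(q,0).round(4))
E
python3 - <<'E'
from h import *
print(read_state()["position"].round(4))
f=grab_frame("wrist");cv2.imwrite("pics/w1.png",cv2.cvtColor(f["img"],cv2.COLOR_RGB2BGR))
P,ok=wcloud(f); X,Y,Z=P[...,0],P[...,1],P[...,2]
m=ok&(Z>.095)&(Z<.115)&(abs(X-.556)<.04)&(abs(Y+.318)<.035)
if m.any(): rect(P[m],"paddle top")
m=ok&(abs(Z-.055)<.004)&(abs(X-.556)<.05)&(abs(Y+.318)<.13)
if m.any(): rect(P[m],"rack")
for n in ("pin","leaf"):
  for c in ("wrist","scene") :
    if c=="scene" and n=="pin": continue
    if c=="scene": g=grab_frame(c); P2,o2=cloud(g)
    else: P2,o2=P,ok
    for d in trace(c,n)[:2]:
        mm=d["pixels"]&o2
        if mm.sum()>5: print(n,c,d["score"],d["xy"],np.percentile(P2[mm],[3,50,97],axis=0).round(4).tolist())
E
```

```text
[ 0.5521 -0.304   0.2   ]
paddle top [ 556.2 -319.4] [25.2 11.4] 8.48 548 med [ 0.5574 -0.3191  0.1061]
rack [ 555.8 -319.7] [ 50.9 201.2] 1.76 9126 med [ 0.56   -0.3087  0.0554]
pin wrist 0.82 [294.3, 208.8] [[0.5452, -0.3263, 0.0608], [0.5589, -0.3182, 0.1056], [0.5689, -0.3111, 0.1074]]
pin wrist 0.72 [220.1, 255.6] [[0.4642, -0.2777, 0.0], [0.4868, -0.2529, 0.0294], [0.5595, -0.2334, 0.2119]]
leaf wrist 0.2 [9.6, 140.3] [[0.5131, 0.0395, 0.0021], [0.5858, 0.0411, 0.0227], [0.6537, 0.0427, 0.0418]]
leaf scene 0.71 [338.6, 171.9] [[0.5352, 0.0429, 0.0504], [0.5936, 0.1303, 0.0592], [0.6422, 0.2299, 0.0658]]
```

View pics/w1.png

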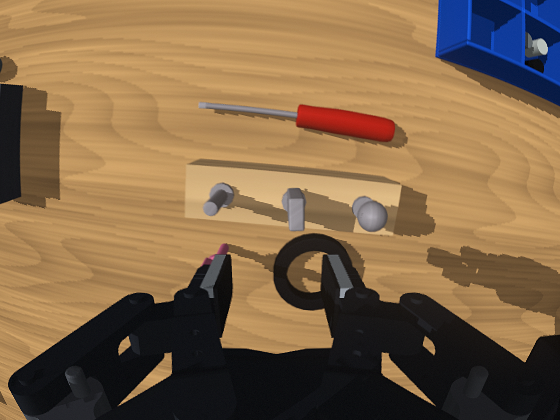

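Emit:
arm_command --deltas '[[[0, 0, 0], [0, 0, 0], 50], [[0, 0, 0], [0, 0, 0], 50]]'

```text
time: 7.65
position: [0.5578, -0.3017, 0.2071]
ee_rot: [3.14, -0.002, 0.131]
contact_force: [-0.9, 0.0, -0.0]
gripper_width: 0.0424
finger_force: 0.0
```

Emit:
arm_command --deltas '[[[0, 0, -1], [-4, 17, 15], 50], [[0, 0, 0], [0, 0, 25], 50], [[0, 0, 0], [0, 0, 25], 50], [[0, 0, 0], [0, 0, 25], 50], [[0, 0, 0], [0, 0, 0], 50]]'

```text
time: 8.07
position: [0.5522, -0.318, 0.1116]
ee_rot: [-3.137, 0.007, 0.148]
contact_force: [-0.6, 0.9, 0.1]
gripper_width: 0.0426
finger_force: 0.0
```

Emit:
arm_command --deltas '[[[0, 0, 0], [0, 0, 20], 50], [[0, 0, 0], [0, 0, 15], 50], [[0, 0, 0], [0, 0, 15], 50], [[0, 0, 0], [0, 0, 0], 50]]'

```text
time: 8.4
position: [0.5543, -0.3189, 0.0647]
ee_rot: [-3.14, 0.002, 0.148]
contact_force: [-0.9, 0.2, -0.6]
gripper_width: 0.0429
finger_force: 0.0
```

Now close.

Emit:
arm_command --deltas '[[[0, 0, 0], [0, 0, 0], 0], [[0, 0, 0], [0, 0, 0], 0], [[0, 0, 0], [0, 0, 0], 0], [[0, 0, 0], [0, 0, 0], 0], [[0, 0, 0], [0, 0, 0], 0]]' --newtons 100

```text
time: 8.82
position: [0.5564, -0.32, 0.0676]
ee_rot: [3.14, -0.003, 0.147]
contact_force: [-0.8, 0.4, 6.7]
gripper_width: 0.0109
finger_force: 97.7
```

Run:
```python
from h import *
f=grab_frame("top"); P,ok=cloud(f)
for n in ("leaf",):
    for d in trace("top",n)[:2]:
        q=P[d["pixels"]&ok]; print(n,d["score"]); rect(q[q[:,2]>.047],"leaf top")
f=grab_frame("top");cv2.imwrite("pics/t2.png",cv2.cvtColor(cv2.resize(f["img"][205:300,130:250],None,fx=5,fy=5,interpolation=2),cv2.COLOR_RGB2BGR))
print(read_state()["position"])
# hole: dark disk near predicted
u=P[...,0];v=P[...,1]; print([np.unravel_index(np.argmin((u-x)**2+(v-y)**2+1e3*(~ok)),u.shape) for x,y in((.583,.067),(.583,.042),(.583,.15))])
```

```text
leaf 0.64
leaf top [582.  142.2] [198.  110.3] 89.7 3870 med [0.5807 0.1415 0.0608]
[ 0.55640603 -0.31993297  0.0676462 ]
[(np.int64(249), np.int64(227)), (np.int64(249), np.int64(238)), (np.int64(249), np.int64(189))]
```

View pics/t2.png

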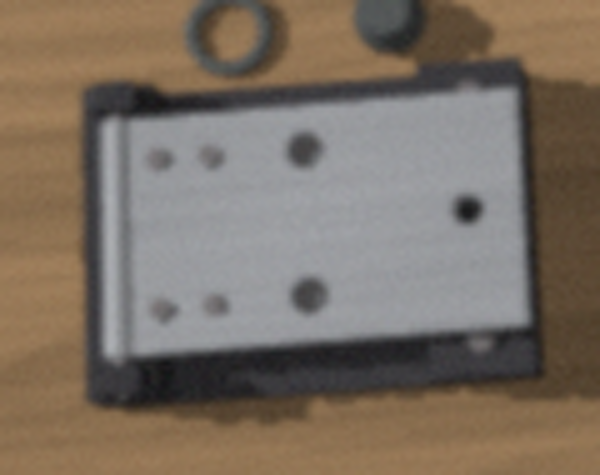

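Emit:
arm_command --deltas '[[[0, 0, 0], [0, 0, -20], 0], [[0, 0, 0], [0, 0, -28], 0], [[0, 0, 0], [0, 0, -30], 0], [[0, 0, 0], [0, 0, -30], 0], [[0, 0, 0], [0, 0, -22], 0]]'

```text
time: 9.38
position: [0.5559, -0.3201, 0.1989]
ee_rot: [3.14, -0.003, 0.147]
contact_force: [1.0, -0.4, -1.5]
gripper_width: 0.0107
finger_force: 98.3
```

Emit:
arm_command --deltas '[[[0, 0, 0], [6.1, -26, 0], 0], [[0, 0, 0], [6.1, -26, 0], 0], [[0, 0, 0], [6.1, -26, 0], 0], [[0, 0, 0], [6.1, -26, 0], 0], [[0, 0, 0], [6.1, -26, 0], 0]]'

```text
time: 9.8
position: [0.5662, -0.1855, 0.1963]
ee_rot: [3.141, -0.001, 0.147]
contact_force: [0.4, -0.7, -0.4]
gripper_width: 0.0104
finger_force: 98.4
```

Emit:
arm_command --deltas '[[[0, 0, 0], [6.1, -26, 0], 0], [[0, 0, 0], [6.1, -26, 0], 0], [[0, 0, 0], [6.1, -26, 0], 0], [[0, 0, 0], [6.1, -26, 0], 0], [[0, 0, 0], [6.1, -26, 0], 0]]'

```text
time: 10.22
position: [0.5774, -0.0523, 0.1962]
ee_rot: [3.141, -0.001, 0.147]
contact_force: [0.6, -0.3, -1.5]
gripper_width: 0.011
finger_force: 98.4
```

Emit:
arm_command --deltas '[[[0, 0, 0], [6.1, -26, 0], 0], [[0, 0, 0], [6.1, -26, 0], 0], [[0, 0, 0], [0, 0, 0], 0], [[0, 0, 0], [0, 0, 0], 0]]'

```text
time: 10.55
position: [0.582, 0.0023, 0.1962]
ee_rot: [-3.141, -0.001, 0.151]
contact_force: [-0.5, -1.7, -0.2]
gripper_width: 0.0109
finger_force: 98.2
```

Run:
```python
from h import *
s=read_state();print(s["position"].round(4),s["ee_rot"].round(3),s["joints"].round(2))
for c in ("top","scene","wrist"):
    f=grab_frame(c); cv2.imwrite(f"pics/{c}3.png",cv2.cvtColor(f["img"],cv2.COLOR_RGB2BGR)); P,ok=(wcloud if c=="wrist" else cloud)(f)
    if c=="top":
        H=420;F=H/2/np.tan(np.radians(f["fovy"])/2)
        d=f["R"].T@np.array([(223.4-f["cx"])/F,(246.8-f["cy"])/F,1]); o=-f["R"].T@f["t"]; print("hole top",(o+d*(.066-o[2])/d[2]).round(4))
    for n in ("pin","leaf_hole","leaf"):
        for d in trace(c,n)[:2]:
            q=P[d["pixels"]&ok]
            if len(q)>5: print(c,n,round(d["score"],2),np.round(d["xy"]),len(q),np.percentile(q,[3,50,97],axis=0).round(4).tolist())
```

```text
[0.582  0.0023 0.1962] [-3.141e+00 -1.000e-03  1.510e-01] [ 0.04  0.68 -0.21  1.74  0.19  0.75 -1.69]
hole top [0.5809 0.0688 0.066 ]
top leaf_hole 0.86 [180. 255.] 2680 [[0.5298, 0.1061, 0.0533], [0.5792, 0.173, 0.059], [0.6334, 0.235, 0.0646]]
top leaf 0.56 [177. 250.] 2614 [[0.5309, 0.1061, 0.0533], [0.5799, 0.1737, 0.059], [0.6332, 0.2349, 0.0646]]
scene pin 0.5 [190. 208.] 238 [[0.4821, -0.2656, 0.0183], [0.4894, -0.2552, 0.0715], [0.4943, -0.2444, 0.0986]]
scene pin 0.47 [298. 153.] 106 [[0.5802, -0.0109, 0.1412], [0.5895, -0.0049, 0.181], [0.5982, -0.0003, 0.2276]]
scene leaf_hole 0.8 [338. 170.] 2014 [[0.5341, 0.0429, 0.0394], [0.5935, 0.1316, 0.0588], [0.6422, 0.2318, 0.066]]
scene leaf 0.83 [338. 170.] 1864 [[0.5357, 0.0432, 0.0521], [0.5929, 0.1312, 0.0593], [0.642, 0.2288, 0.0661]]
scene leaf 0.68 [186. 283.] 642 [[0.6283, -0.4123, 0.0048], [0.6414, -0.3589, 0.0176], [0.6496, -0.2395, 0.0242]]
wrist pin 0.93 [478. 325.] 815 [[0.4735, -0.2661, 0.0058], [0.4853, -0.2493, 0.0734], [0.4907, -0.2407, 0.1019]]
wrist pin 0.56 [302.   2.] 236 [[0.7815, -0.0121, 0.0012], [0.7853, -0.0003, 0.0101], [0.7907, 0.0123, 0.0193]]
wrist leaf_hole 0.69 [146. 181.] 20490 [[0.5324, 0.0443, 0.0568], [0.5868, 0.1201, 0.0634], [0.636, 0.2275, 0.0686]]
```

View pics/wrist3.png

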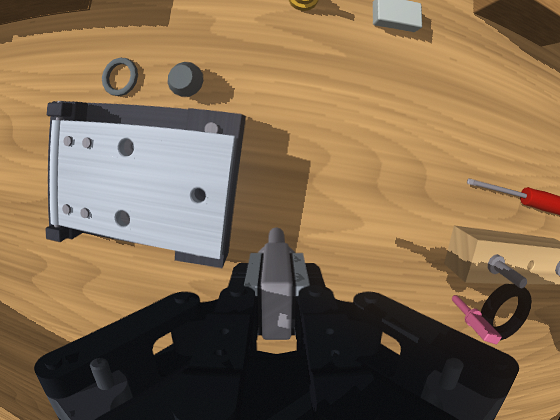

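```bash
cat >> h.py <<'E'
def wray(f,u,v,z):
    F=210/np.tan(np.radians(f["fovy"])/2); x=u-f["cx"];y=v-f["cy"];r=np.hypot(x,y);th=r/F
    d=f["R"].T@np.array([x/r*np.sin(th),y/r*np.sin(th),np.cos(th)]);o=-f["R"].T@f["t"]
    return o+d*(z-o[2])/d[2]
def dark(f,u,v,w=14,thr=70):
    g=f["img"][v-w:v+w,u-w:u+w].mean(2); m=(g<thr).astype(np.uint8)
    k,l,st,c=cv2.connectedComponentsWithStats(m); i=1+np.argmax(st[1:,4]); return c[i]+[u-w,v-w],st[i]
E
python3 - <<'E'
from h import *
f=grab_frame("wrist"); c,st=dark(f,198,195); print("hole px",c,st,"world",wray(f,*c,.067).round(4), wray(f,*c,.062).round(4))
for v in (230,234,238): print("tip?",v,wray(f,277,v,.1336).round(4))
P,ok=wcloud(f); print(read_state()["position"].round(4), (-f["R"].T@f["t"]).round(3))
for v in range(222,300,8): print(v,P[v,277].round(4))
cv2.imwrite("pics/z.png",cv2.cvtColor(cv2.hconcat([cv2.resize(f["img"][y:y+70,x:x+70],None,fx=5,fy=5,interpolation=2) for x,y in((242,220),(165,160))]),cv2.COLOR_RGB2BGR))
E
```

```text
hole px [200.28181818 194.11818182] [ 11   7  11  13 110] world [0.5846 0.0655 0.067 ] [0.5835 0.0666 0.062 ]
tip? 230 [ 0.5829 -0.0017  0.1336]
tip? 234 [ 0.5801 -0.0021  0.1336]
tip? 238 [ 0.5773 -0.0025  0.1336]
[ 5.818e-01 -4.000e-04  1.956e-01] [0.646 0.008 0.339]
222 [ 0.5509 -0.0068  0.0006]
230 [ 0.586  -0.0012  0.1438]
238 [ 0.5861 -0.0011  0.1597]
246 [5.945e-01 2.000e-04 1.964e-01]
254 [5.940e-01 2.000e-04 2.054e-01]
262 [5.943e-01 2.000e-04 2.150e-01]
270 [5.944e-01 3.000e-04 2.232e-01]
278 [5.937e-01 2.000e-04 2.289e-01]
286 [5.939e-01 2.000e-04 2.359e-01]
294 [ 5.898e-01 -4.000e-04  2.343e-01]
```

View pics/z.png

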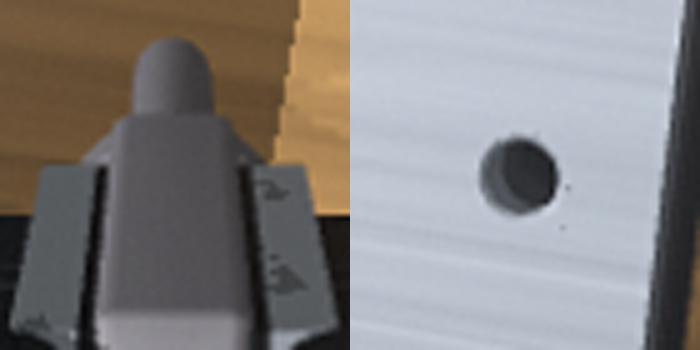

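Run:
```python
from h import *
f=grab_frame("wrist"); P,ok=wcloud(f); print("hole",wray(f,198.8,195.2,.066).round(4))
q=P[175:215,165:230].reshape(-1,3); q=q[(abs(q[:,0]-.583)<.025)&(abs(q[:,1]-.066)<.025)]; A=np.c_[q[:,:2]-[.583,.066],np.ones(len(q))]
w=np.ones(len(q),bool)
for _ in range(4): c=np.linalg.lstsq(A[w],q[w,2],rcond=None)[0]; w=abs(A@c-q[:,2])<.0015
print("leaf plane at hole",c.round(4),w.sum())
m=ok&(P[...,2]>.14)&(P[...,2]<.162)&(abs(P[...,0]-.583)<.01)&(abs(P[...,1])<.012); q=P[m]; r=cv2.minEnclosingCircle((q[:,:2]*1000).astype(np.float32)); print("shank",len(q),q.mean(0).round(4),q.min(0).round(4),q.max(0).round(4))
print(read_state()["position"].round(4),read_state()["ee_rot"].round(4))
```

```text
hole [0.5833 0.0671 0.066 ]
leaf plane at hole [ 0.0068 -0.0616  0.0669] 1956
shank 167 [ 0.5851 -0.0008  0.1512] [ 0.5815 -0.0062  0.1401] [0.5864 0.0035 0.162 ]
[ 5.818e-01 -3.000e-04  1.956e-01] [3.1416 0.     0.147 ]
```

Emit:
arm_command --deltas '[[[0, 0, 0], [4, -22.3, 0], 0], [[0, 0, 0], [4, -22.3, 0], 0], [[0, 0, 0], [3.8, -22.3, 0], 0], [[0, 0, 0], [0, 0, 15], 0], [[0, 0, 0], [0, 0, 15], 0]]'

```text
time: 11.67
position: [0.5845, 0.0706, 0.1662]
ee_rot: [-3.14, -0.003, 0.151]
contact_force: [-0.1, -0.5, -1.4]
gripper_width: 0.0111
finger_force: 98.3
```

Emit:
arm_command --deltas '[[[0, 0, 0], [0, 0, 15], 0], [[0, 0, 0], [0, 0, 8], 0], [[0, 0, 0], [0, 0, 0], 0], [[0, 0, 0], [0, 0, 0], 0], [[0, 0, 0], [0, 0, 0], 0]]'

```text
time: 12.08
position: [0.5844, 0.0677, 0.1434]
ee_rot: [-3.142, -0.001, 0.147]
contact_force: [-0.6, 0.1, -1.1]
gripper_width: 0.0106
finger_force: 98.3
```

Run:
```python
from h import *
s=read_state();print(s["position"].round(4),s["ee_rot"].round(4),s["contact_force"].round(1))
f=grab_frame("wrist");P,ok=wcloud(f)
m=ok&(P[...,2]>.082)&(P[...,2]<.103)&(abs(P[...,0]-.583)<.01)&(abs(P[...,1]-.067)<.012); q=P[m]; print("shank",len(q),q.min(0).round(4),q.max(0).round(4))
a=cv2.resize(f["img"][190:260,242:312],None,fx=6,fy=6,interpolation=2);cv2.imwrite("pics/z2.png",cv2.cvtColor(a,cv2.COLOR_RGB2BGR))
```

```text
[0.5844 0.0677 0.1434] [-3.1416e+00 -1.5000e-03  1.4690e-01] [-0.6  0.1 -1.1]
shank 131 [0.5837 0.0617 0.0846] [0.589  0.0715 0.1028]
```

View pics/z2.png

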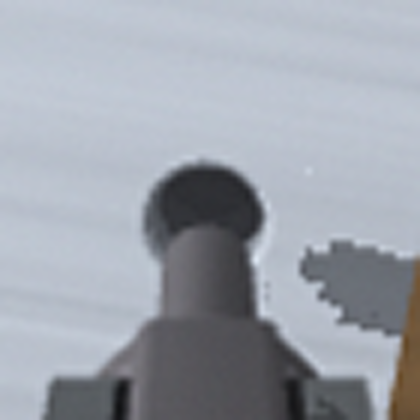

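Run:
```python
from h import *
f=grab_frame("wrist")
for r in (216.5,217,217.5): print(wray(f,276.3,r,.0669).round(4))
print("L/R rim",wray(f,242+146/6,225.5,.0669).round(4),wray(f,242+266/6,225.5,.0669).round(4))
```

```text
[0.5908 0.0678 0.0669]
[0.5905 0.0677 0.0669]
[0.5901 0.0677 0.0669]
L/R rim [0.5833 0.0738 0.0669] [0.5854 0.0598 0.0669]
```

Emit:
arm_command --deltas '[[[0, 0, 0], [0, 0, 7], 0], [[0, 0, 0], [0, 0, 7], 0], [[0, 0, 0], [0, 0, 7], 0], [[0, 0, 0], [0, 0, 7], 0], [[0, 0, 0], [0, 0, 7], 0]]' --newtons 120

```text
time: 12.6
position: [0.5834, 0.0676, 0.1066]
ee_rot: [3.142, 0.001, 0.147]
contact_force: [0.3, 1.3, -1.2]
gripper_width: 0.0109
finger_force: 116.8
```

Emit:
arm_command --deltas '[[[0, 0, 0], [0, 0, 5], 0], [[0, 0, 0], [0, 0, 5], 0], [[0, 0, 0], [0, 0, 5], 0], [[0, 0, 0], [0, 0, 3], 0], [[0, 0, 0], [0, 0, 0], 0]]'

```text
time: 13.02
position: [0.5833, 0.0676, 0.0889]
ee_rot: [3.141, 0.001, 0.147]
contact_force: [-0.4, 0.4, -0.8]
gripper_width: 0.0103
finger_force: 116.8
```

Emit:
arm_command --deltas '[[[0, 0, 0], [0, 0, 5], 0], [[0, 0, 0], [0, 0, 5], 0], [[0, 0, 0], [0, 0, 4], 0], [[0, 0, 0], [0, 0, 3], 0], [[0, 0, 0], [0, 0, 2], 0]]'

```text
time: 13.43
position: [0.5842, 0.0671, 0.0708]
ee_rot: [3.141, -0.001, 0.147]
contact_force: [-0.2, -1.2, 5.8]
gripper_width: 0.0106
finger_force: 118.2
```

Emit:
arm_command --deltas '[[[0, 0, 0], [0, 0, 1.5], 0], [[0, 0, 0], [0, 0, 0], 0], [[0, 0, 0], [0, 0, 0], 0]]'

```text
time: 13.68
position: [0.5842, 0.0671, 0.0694]
ee_rot: [3.141, -0.001, 0.147]
contact_force: [0.7, -1.9, 4.0]
gripper_width: 0.0104
finger_force: 118.1
```

Emit:
arm_command --deltas '[[[0, 0, 0], [0, 0, 1], 0], [[0, 0, 0], [0, 0, 0], 0], [[0, 0, 0], [0, 0, 0], 0]]'

```text
time: 13.93
position: [0.5842, 0.0671, 0.0687]
ee_rot: [3.141, -0.001, 0.147]
contact_force: [0.4, -2.1, 5.9]
gripper_width: 0.0103
finger_force: 118.7
```

Emit:
arm_command --deltas '[[[0, 0, 0], [0, 0, 1], 0], [[0, 0, 0], [0, 0, 0], 0], [[0, 0, 0], [0, 0, 0], 0]]'

```text
time: 14.18
position: [0.5842, 0.0671, 0.0686]
ee_rot: [3.141, -0.001, 0.147]
contact_force: [-2.0, -2.0, 14.2]
gripper_width: 0.0109
finger_force: 119.9
```

Emit:
arm_command --deltas '[[[0, 0, 0], [0, 0, 1], 0], [[0, 0, 0], [0, 0, 0], 0], [[0, 0, 0], [0, 0, 0], 0]]'

```text
time: 14.43
position: [0.5843, 0.067, 0.0685]
ee_rot: [3.14, -0.002, 0.146]
contact_force: [-4.1, -3.3, 21.0]
gripper_width: 0.011
finger_force: 121.0
```

Run:
```python
from h import *
f=grab_frame("scene");P,ok=cloud(f)
d=trace("scene","leaf")[0]; q=P[d["pixels"]&ok]; q=q[(q[:,2]>.05)&(q[:,2]<.068)&(q[:,1]<.21)&(q[:,1]>.05)]
A=np.c_[q[:,1]-.067,q[:,0]-.583,np.ones(len(q))];w=np.ones(len(q),bool)
for _ in range(4): c=np.linalg.lstsq(A[w],q[w,2],rcond=None)[0]; w=abs(A@c-q[:,2])<.002
print("leaf slope,z at hole",c.round(4)); s=read_state();print(s["position"].round(4),s["contact_force"].round(1))
cv2.imwrite("pics/end.png",cv2.cvtColor(cv2.resize(f["img"][120:230,260:400],None,fx=4,fy=4),cv2.COLOR_RGB2BGR))
```

```text
leaf slope,z at hole [0.0013 0.0031 0.0532]
[0.5842 0.0671 0.0685] [-3.3 -2.7 19.8]
```

View pics/end.png

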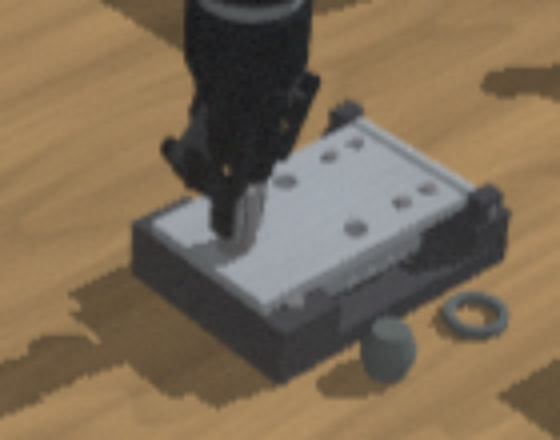

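The picture shows the leaf flat on the base (fitted slope about 0.001), with the pin pressed home at about (235,235). Handing in.

```bash
python3 -c "
from cell import *
print(job_done())"
```

```text
the job is handed in; nothing more can be done
None
```

The job is handed in: the leaf measured shut, and the locking pin was fully home through it with the arm still gripping and pressing at about 20 N; the judge returned no verdict, and I did not re-measure the plate or the bystanders at the end.

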